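# Push the gear lever of a shift tower into third

### The job

The shift tower on the bench has its gear lever standing somewhere in the left-hand leg of its H-shaped gate. Put it in third: push the lever to the middle of its leg, push it across the gate to the right, then push it forward all the way into the far right slot (the one marked with three studs). Only push the lever with the fingertips or the outside of the fingers, never take it between them; leave the loose parts around it where they lie, and finish with the hand away from everything.

Things in the scene. Friction and masses are not known exactly. Their poses are not given: they have to be found in the camera images.
- shift_tower: Grey gearbox shift tower, fixed to the bench: mounting plate 160 x 150 x 10 mm, housing 120 x 110 mm, on it a steel gate plate, upper face 90 mm above the bench. Origin: centre of its underside. x points forward (away from the robot, turned by at most 0.3 rad), y left, z up. Slots of the H: first far left, second near left, third far right, fourth near right, marked by one to four small studs.
- gate_centre (a point): Middle of the H-shaped cut-out, on the gate plate's upper face, axes as the tower's. The H: two legs along x at y = +17 and -17 mm, 16 mm wide, from x = -31 to +31 mm, joined by one cross channel along y at x = 0, 16 mm wide. The 19 mm wide webs between the legs have 6 mm rounded corners at the channel.
- knob (a point): Centre of the black ball knob (diameter 36 mm) of the gear lever, a straight 12 mm rod; z axis up along it. Pivot 27 mm above the tower's origin, knob 160 mm from it. With a = lever_across, f = lever_fore it is, in the tower's frame, at x = 160 sin f, y = -160 cos f sin a, z = 27 + 160 cos f cos a mm. A collar 20 mm wide ends 16 mm below the knob's centre.
- third_slot (a point): Point on the gate plate's upper face in the third (far right) slot, about where the rod passes when the lever is fully in third: 23 mm forward and 17 mm right of the gate's middle.
- lever_across (a joint): Sideways tilt of the lever, rad: -0.28 (stop) in the left leg, where it starts, 0 midway, +0.28 (stop) in the right leg. Stays where it is left (friction, about 1 N at the knob). It can change only with the lever near the cross channel: lever_fore within about 0.03 of 0; the rounded corners steer the rod in from up to about 0.1.
- lever_fore (a joint): Fore and aft tilt of the lever, rad: 0 in the cross channel, +0.35 (stop) fully forward, -0.35 (stop) fully back toward the robot. Stays where it is left (friction, about 1 N at the knob); no spring or click. Any value at the start.
- release_bearing: Loose clutch release bearing, 66 x 102 x 42 mm, lying to the left of the tower; to be left alone. Origin: centre of its underside.
- bolt_c: Loose dark hexagon bolt, 22 x 69 x 26 mm, lying to the right of the tower; to be left alone. Origin: centre of its underside.
- spring_b: Loose dark coil spring, 22 x 42 x 22 mm, lying to the right of the tower, nearer the robot; to be left alone. Origin: centre of its underside.
Not all that is in view belongs to the job. There is more than one size of the shift_tower; the job needs the larger.

How it is judged:
On the way:
1. the lever is across in the right-hand leg, at the cross channel (value of joint lever_across above 0.22 rad and value of joint lever_fore between -0.15 and 0.15 rad), for 0.05 s.
At the end, for the whole second after the job is handed in: The lever rests in the third slot: lever_across above 0.22 rad and lever_fore above 0.30 rad (stop at 0.35), not moving (value of joint lever_across above 0.22 rad and value of joint lever_fore above 0.3 rad and velocity of joint lever_fore between -0.05 and 0.05 rad/s); the robot touches nothing.
It fails at once if the lever is taken between the fingers (the grasp point is within 11 mm of the lever's axis, from 100 mm below to 25 mm above the knob's centre) (x of the grasp point in the frame of knob between -0.011 and 0.011 m and y of the grasp point in the frame of knob between -0.011 and 0.011 m and z of the grasp point in the frame of knob between -0.1 and 0.025 m).
It fails at once if the release bearing is moved by more than 15 mm (distance of release_bearing from where it was at the start of the episode above 0.015 m).
It fails at once if the bolt is moved by more than 15 mm (distance of bolt_c from where it was at the start of the episode above 0.015 m).
It fails at once if the spring is moved by more than 15 mm (distance of spring_b from where it was at the start of the episode above 0.015 m).
It also fails if it takes over 61 s, if anything falls off the work surface, if the arm or the gripper's body presses on something with over 40 N, if the wrist force passes 120 N, or if a joint passes its speed limit or range.

### The arm

A 6-joint arm with a two-finger parallel gripper is mounted at the origin on a cart in front of the work surface, level with it; the furniture and walls round the work are solid. World frame = base frame: x ahead of the robot, y to its left, z up, the work surface at z = 0. Lengths are in m, angles in rad, forces in N, time in s.
With the tool pointing down it reaches from about 0.35 to 0.975 m from the base axis. Payload 4.9 kg.
Tool frame: the origin (TCP) lies midway between the tips of the shut fingers; the grasp point (between the pads) lies 19 mm behind it; z points along the fingers, y is the direction in which the jaws open and shut (so a half turn about z gives the same grasp; the last joint's range is limited). The gripper opens to 85 mm and grips with 20 to 120 N. Pads are 22 mm wide; open, the fingers measure 114 mm over their backs; the gripper's body (76 mm by 85 mm) begins 54 mm behind the grasp point. The pads swing forward as they close: fully open they stand 13 mm farther back than shut.
Start: joints at [-1.292, 0.053, 1.613, -0, 1.476, -0.119], TCP at [0.242, -0.576, 0.231] pointing down, gripper open.
Joint ranges: [-3.01, 3.01], [-1.01, 2.22], [0.06, 2.58], [-1.02, 4.17], [0.09, 2.62], [-3.14, 3.14]. Speed limits (rad/s): [2.57, 2.57, 3.14, 3.14, 3.14, 3.14].

### API

Orientations are given as a rotation vector (axis times angle).
In Python, from station import ctrl gives the robot as it stands.
- The arm moves only by the tool play_rows, never from a script. Its argument "motion" is a list that holds one entry, the list of rows, each a list of 7 numbers: the closure, from -1 (fully open) to 1 (shut), then the shift along the tool's x, y, z in cm, then the turn, a rotation vector about the tool's x, y, z in degrees. A call has 1 to 20 rows; each row is the pose to reach, as a shift and turn from the pose measured when the call began, along the tool's axes at that moment; what a row does not reach only later rows make up. A row lasts 1/8 s, in which the tool goes at most 62.5 mm and 10.7 degrees, less where a joint would pass 70% of its speed; a pose out of reach is approached as far as the arm can. A call with a gripper value outside its range is refused whole. The fingers move at their own pace and stop on an object; "newtons" is the grip in N (left out, the last holds). Time passes only in rows, so rows that repeat a pose let the fingers close. It gives the time, the measured TCP pose, the force and the opening at its end, in the units of the state.
- ctrl.get_obs(): the state, without advancing time (a new reading comes with each control period).
- ctrl.get_image(name): name is "scene" or "top"; returns a dict with "color" (420x560x3 uint8, red, green, blue), "mtx" (3x3 intrinsics, pixels), "D" ([k1, k2, p1, p2, k3] as OpenCV has them; the pictures are not rectified), "T" (4x4, takes a point from camera to world coordinates). Camera axes: x right, y up, looking along -z (the intrinsics and any distortion apply to the point x, -y, -z); pixel columns grow to the right and rows downward; lengths in m; the calibration is good to about 2 mm. A picture is of the moment at which its call begins. There is no depth.
- ctrl.finish_job(): hands the job in, once; it reports no verdict.
The state is a dict: "t": time; "q": joint angles; "dq": joint speeds; "effort": joint torques, N m; "tool_pos": TCP position; "tool_rot": TCP orientation; "contact_force": force on the tool from outside, world axes, zero at the start; "wrist_torque": the same for the moment, N m; "opening": finger opening in m.
Only numpy, scipy, OpenCV 4.12 (cv2) and the standard library are available. Lean on these libraries where they do the work, as an engineer would, in place of code of your own. Each camera call takes 0.05 s, during which the arm holds its last target.

## Working session

There is one attempt and no reset: what is moved stays moved. The work goes in short steps, Python scripts to look and compute and a tool call to move; the robot and the scene stay as the last step left them, time stands still between calls to the robot, and variables do not carry over. Pictures are saved under pics/ and viewed, and the job is handed in when it is done.

Besides the shell and the picture viewer there is one more tool, called after "Request:" as name(argument=value, ...) on one line, values as JSON. play_rows: Moves the arm, as the interface text tells. Its arguments: {"type":"object","properties":{"motion":{"type":"array"},"newtons":{"type":"number"}},"required":["motion"]}

```bash
mkdir -p pics; ls
python3 - <<'E'
from station import ctrl
import cv2,numpy as np
o=ctrl.get_obs()
for k,v in o.items(): print(k,np.round(v,3))
for n in("scene","top"):
    d=ctrl.get_image(n); cv2.imwrite(f"pics/{n}0.png",d["color"][:,:,::-1]); print(n,d["mtx"],d["D"],np.round(d["T"],3))
E
```

```text
pics
t 0.0
q [-1.292  0.053  1.614 -0.     1.476 -0.119]
dq [ 0.    -0.001 -0.    -0.    -0.002 -0.001]
effort [ 3.0000e-03 -3.9368e+01 -3.7017e+01 -0.0000e+00  7.0000e-03 -0.0000e+00]
tool_pos [ 0.242 -0.576  0.23 ]
tool_rot [-3.078 -0.62   0.   ]
contact_force [-1.109 -0.081  0.447]
wrist_torque [0.001 0.03  0.024]
opening 0.086
scene [[425.4063785    0.         273.33786824]
 [  0.         425.4063785  205.41764768]
 [  0.           0.           1.        ]] [0.00241903 0.         0.         0.         0.        ] [[-0.795  0.356 -0.491  0.114]
 [-0.607 -0.469  0.642  0.49 ]
 [-0.002  0.808  0.589  0.63 ]
 [ 0.     0.     0.     1.   ]]
top [[423.58669452   0.         288.05192698]
 [  0.         423.58669452 212.86651424]
 [  0.           0.           1.        ]] [0.00616712 0.         0.         0.         0.        ] [[-0.007  0.994 -0.11   0.446]
 [-1.    -0.009 -0.022 -0.059]
 [-0.023  0.11   0.994  1.049]
 [ 0.     0.     0.     1.   ]]
```

View pics/scene0.png

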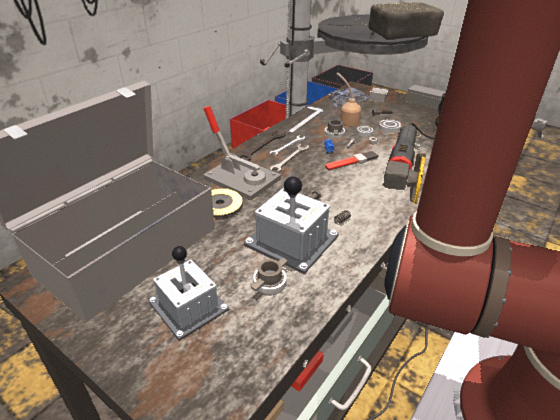

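View pics/top0.png

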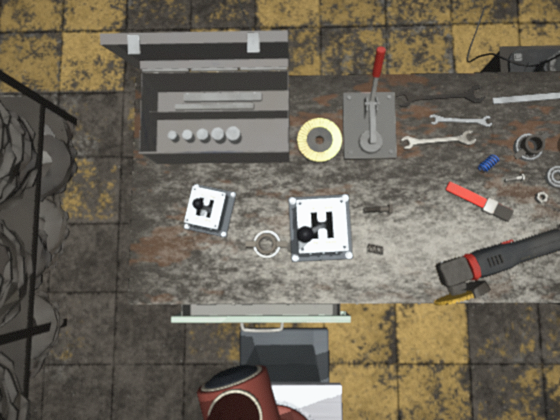

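In the top view, the possible levers are the larger tower at (320,228), the smaller tower at (208,210), and a red-handled lever at (372,120). The larger tower also has the bearing to its left at (266,243) and the bolt and spring to its right at (377,209) and (375,249). I'll check it in close crops.

Run:
```python
import cv2
a=cv2.imread("pics/top0.png")[180:280,240:400]; cv2.imwrite("pics/topc.png",cv2.resize(a,None,fx=5,fy=5,interpolation=cv2.INTER_CUBIC))
a=cv2.imread("pics/scene0.png")[165:285,235:365]; cv2.imwrite("pics/scenec.png",cv2.resize(a,None,fx=5,fy=5,interpolation=cv2.INTER_CUBIC))
```

```text
(no output)
```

View pics/topc.png

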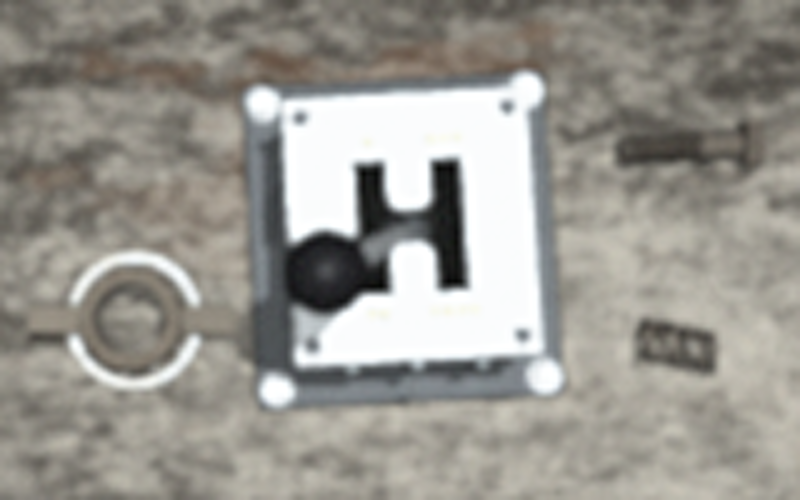

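View pics/scenec.png

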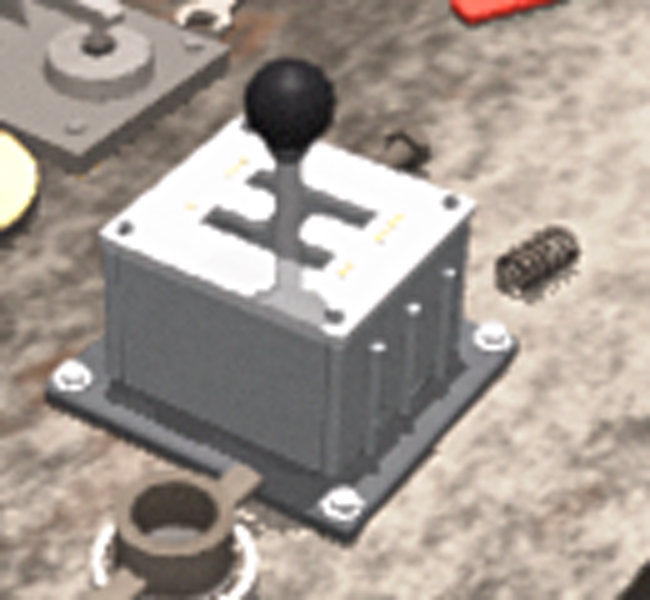

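```bash
cat > h.py <<'E'
import numpy as np,cv2
from station import ctrl
from scipy.optimize import least_squares
def cam(n,save=None):
    d=ctrl.get_image(n)
    if save: cv2.imwrite(save,d["color"][:,:,::-1])
    return d
def proj(d,P):
    P=np.atleast_2d(P); T=d["T"]; c=(P-T[:3,3])@T[:3,:3]
    c=c*[1,-1,-1]
    return cv2.projectPoints(c.reshape(-1,1,3),np.zeros(3),np.zeros(3),d["mtx"],d["D"])[0].reshape(-1,2)
def tw(p,L):
    c,s=np.cos(p[2]),np.sin(p[2]); L=np.atleast_2d(L)
    return L@np.array([[c,s,0],[-s,c,0],[0,0,1]])+[p[0],p[1],0]
def knob(a,f,r=.16): return np.array([r*np.sin(f),-r*np.cos(f)*np.sin(a),.027+r*np.cos(f)*np.cos(a)])
def unc(u,o,s=5): return (np.array(u,float)+.5)/s-.5+np.array(o)
E
python3 - <<'E'
from h import *
t=cam("top");s=cam("scene")
H=np.array([[31,25,90],[31,-25,90],[-31,-25,90]])/1e3
B=np.array([[80,75,10],[80,-75,10],[-80,-75,10],[-80,75,10]])/1e3
uH=unc([(357,163),(460,158),(468,287)],(240,180)); uB=unc([(247,88),(543,75),(565,395),(258,408)],(240,180))
for nm,L,u in(("H",H,uH),("B",B,uB),("both",np.vstack([H,B]),np.vstack([uH,uB]))):
    r=least_squares(lambda p:(proj(t,tw(p,L))-u).ravel(),[.45,-.1,0]); print(nm,r.x,np.round(r.fun,1))
p=r.x
kt=unc([(325,271)],(240,180));ks=unc([(289,105)],(235,165))
r=least_squares(lambda q:np.r_[(proj(t,tw(p,knob(*q)))-kt).ravel(),(proj(s,tw(p,knob(*q)))-ks).ravel()],[-.28,0]);print(r.x,r.fun,tw(p,knob(*r.x)))
Bs=np.array([[-80,75,0],[-80,-75,0],[80,75,0]])/1e3; print((proj(s,tw(p,Bs))-[235,165])*5)
r=least_squares(lambda q:np.r_[(proj(t,q)-kt).ravel(),(proj(s,q)-ks).ravel()],[.4,-.1,.2]);print(r.x,r.fun)
# bearing, bolt, spring on z=0.02
for n,u in(("bearing",(135,320)),("bearL",(30,330)),("bolt",(680,147)),("spring",(677,345))):
    uu=unc([u],(240,180)); q=least_squares(lambda q:(proj(t,[q[0],q[1],.02])-uu).ravel(),[.4,-.1]).x; print(n,q)
print(ctrl.get_obs()["t"])
E
```

```text
H [ 0.52422973 -0.11369956  0.03913242] [-0.9 -0.5  0.5 -0.5  0.4  0.9]
B [ 0.52385645 -0.11420616  0.03569657] [-0.7 -0.4  0.7 -0.6  0.1  0.5 -0.1  0.5]
both [ 0.52404107 -0.11395531  0.03633554] [-0.8 -0.4  0.6 -0.4  0.5  1.1 -0.8 -0.5  0.6 -0.7  0.   0.4 -0.2  0.4]
[-0.26572605 -0.14920266] [ 0.15109097 -0.05409463 -0.04236215  0.17863074] [[ 0.49876338 -0.07329598  0.17966911]]
[[346.14444685 549.83443483]
 [519.94948089 356.23441123]
 [ 40.7149816  400.70882618]]
[ 0.49855675 -0.0730117   0.18031662] [ 0.01864053  0.02845161 -0.03170088 -0.00253   ]
bearing [0.48528321 0.01683821]
bearL [0.48081936 0.06793181]
bolt [ 0.56740723 -0.24906148]
spring [ 0.47131561 -0.2448031 ]
0.2
```

```bash
cat >> h.py <<'E'
from scipy.spatial.transform import Rotation as R
TP=np.array([.52404,-.11396,.03634])
def rel(local_mm):
    """shift (cm) & turn (deg) in current tool axes to tcp at tower-frame point, aligned with the tower, tool down"""
    o=ctrl.get_obs(); Rc=R.from_rotvec(o["tool_rot"])
    Rt=R.from_euler("z",TP[2])*R.from_euler("x",np.pi)
    P=tw(TP,np.array(local_mm)/1e3)[0]
    c=o["tool_pos"]; 
    print("t",o["t"],"tcp local mm",np.round((tw([0,0,-TP[2]],c-[TP[0],TP[1],0]))*1e3,1),"F",np.round(o["contact_force"],1),"open",round(o["opening"],3))
    print("shift cm",np.round(Rc.inv().apply(P-c)*100,2),"turn",np.round((Rc.inv()*Rt).as_rotvec(degrees=True),2),"world",P)
E
python3 -c "
from h import *
rel([-85,44,250]);rel([-85,44,153])"
```

```text
t 0.2 tcp local mm [[-298.6 -451.3  230.5]] F [-0.2  0.1 -1. ] open 0.086
shift cm [ 37.5  -38.78  -1.89] turn [-7.000e-02  1.000e-02  2.071e+01] world [ 0.43749751 -0.07307727  0.25      ]
t 0.2 tcp local mm [[-298.6 -451.3  230.5]] F [-0.2  0.1 -1. ] open 0.086
shift cm [ 37.5  -38.77   7.81] turn [-7.000e-02  1.000e-02  2.071e+01] world [ 0.43749751 -0.07307727  0.153     ]
```

Request:
play_rows(motion=[[[1,0,0,-2,0,0,0],[1,3.5,-3.6,-2,0,0,2],[1,7,-7.2,-2,0,0,4],[1,10.5,-10.8,-2,0,0,6],[1,14,-14.4,-2,0,0,8],[1,17.5,-18,-2,0,0,10],[1,21,-21.6,-2,0,0,12],[1,24.5,-25.2,-2,0,0,14],[1,28,-28.8,-2,0,0,16],[1,31.5,-32.4,-2,0,0,18],[1,35,-36,-2,0,0,20],[1,37.5,-38.8,-2,0,0,20.7],[1,37.5,-38.8,-2,0,0,20.7]]], newtons=40)

```text
t: 1.82
tool_pos: [0.4382, -0.0711, 0.2527]
tool_rot: [-3.14, -0.064, -0.003]
contact_force: [-0.4, 0.3, -0.1]
opening: 0.0
```

```bash
python3 -c "
from h import *
rel([-85,44,153])
a=cam('scene','pics/s1.png')
i=cv2.imread('pics/s1.png')[60:285,150:400]; cv2.imwrite('pics/s1c.png',cv2.resize(i,None,fx=2.6,fy=2.6))"
```

```text
t 1.825 tcp local mm [[-84.2  46.  252.7]] F [-0.4  0.3 -0.1] open 0.0
shift cm [-0.09  0.2   9.97] turn [-0.04 -0.1   0.26] world [ 0.43749751 -0.07307727  0.153     ]
```

View pics/s1c.png

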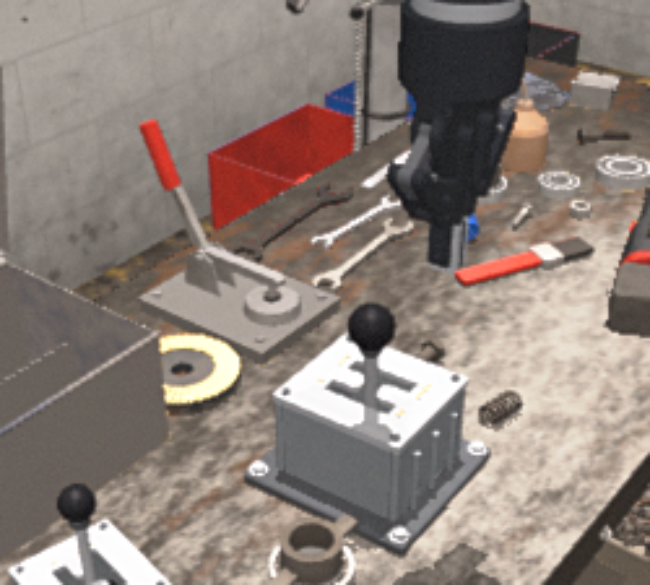

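Request:
play_rows(motion=[[[1,0,0.2,3,0,0,0],[1,0,0.2,6,0,0,0],[1,0,0.2,8.7,0,0,0],[1,1,0.2,8.7,0,0,0],[1,2,0.2,8.7,0,0,0],[1,2,0.2,8.7,0,0,0]]])

```text
t: 2.62
tool_pos: [0.4598, -0.0741, 0.1676]
tool_rot: [3.14, 0.061, 0.006]
contact_force: [-0.8, 0.4, -0.6]
opening: 0.0
```

```bash
python3 -c "
from h import *
rel([-29,44,165])
a=cam('scene','pics/s2.png')
i=cv2.imread('pics/s2.png')[120:270,220:370]; cv2.imwrite('pics/s2c.png',cv2.resize(i,None,fx=4,fy=4))"
```

```text
t 2.625 tcp local mm [[-62.7  42.2 167.6]] F [-0.8  0.4 -0.6] open 0.0
shift cm [ 3.37 -0.17  0.27] turn [ 0.05 -0.23  0.16] world [ 0.49346054 -0.07104268  0.165     ]
```

View pics/s2c.png

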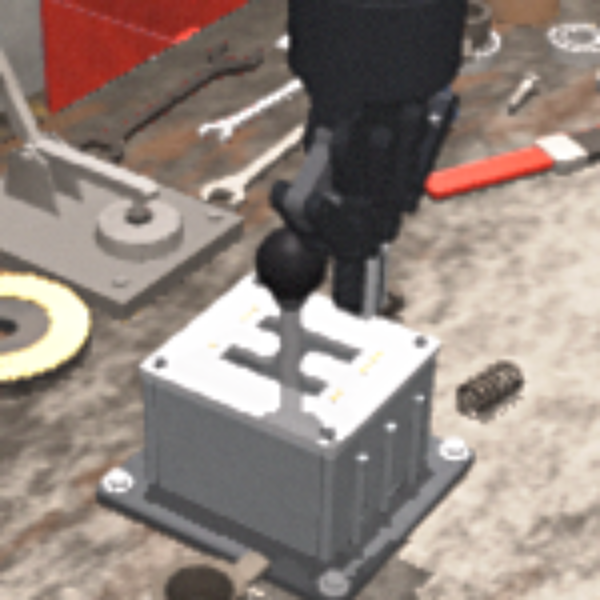

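Request:
play_rows(motion=[[[1,0.8,-0.2,0.2,0,0,0],[1,1.4,-0.2,0.2,0,0,0],[1,2.0,-0.2,0.2,0,0,0],[1,2.5,-0.2,0.2,0,0,0],[1,3.0,-0.2,0.2,0,0,0],[1,3.3,-0.2,0.2,0,0,0],[1,3.3,-0.2,0.2,0,0,0],[1,3.3,-0.2,0.2,0,0,0]]])

```text
t: 3.68
tool_pos: [0.4922, -0.0706, 0.1652]
tool_rot: [3.14, 0.062, 0.006]
contact_force: [-0.1, -0.4, -0.1]
opening: 0.0002
```

```bash
python3 -c "
from h import *
rel([-29,44,165])
for n,(r,c) in dict(scene=(120,220),top=(170,250)).items():
  a=cam(n,'pics/x.png')
  i=cv2.imread('pics/x.png')[r:r+120,c:c+150]; cv2.imwrite(f'pics/{n}3c.png',cv2.resize(i,None,fx=5,fy=5))"
```

```text
t 3.675 tcp local mm [[-30.2  44.5 165.2]] F [-0.1 -0.4 -0.1] open 0.0
shift cm [0.12 0.05 0.02] turn [ 0.04 -0.2   0.16] world [ 0.49346054 -0.07104268  0.165     ]
```

View pics/scene3c.png

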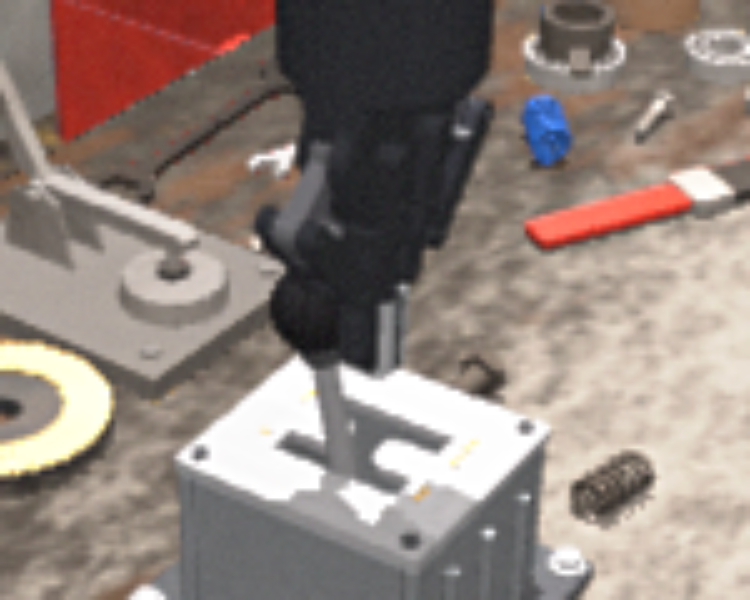

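View pics/top3c.png

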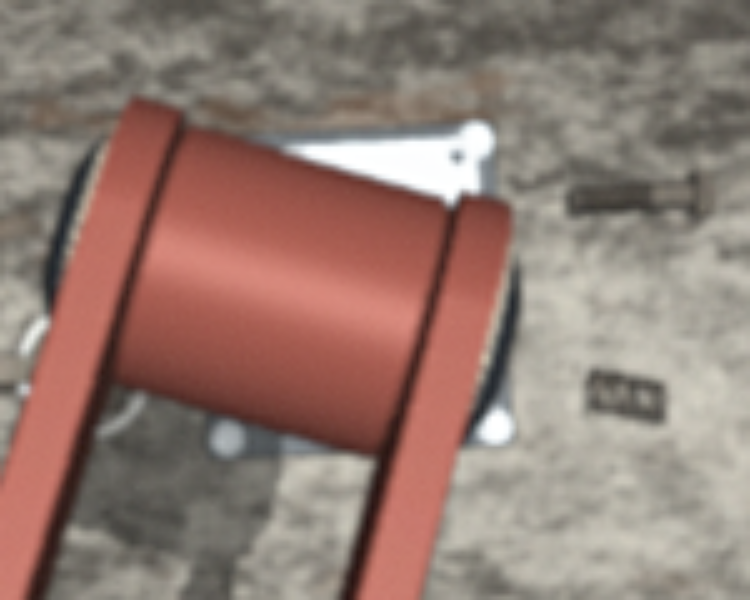

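```bash
cat >> h.py <<'E'
def expect(c,s,a=-.28,fs=(-.1,-.05,0,.05,.1)):
    d=ctrl.get_image("scene")
    for f in fs: print(f,np.round((proj(d,tw(TP,knob(a,f)))[0]-c+.5)*s-.5), "gate",np.round((proj(d,tw(TP,[[63*np.tan(f)/1e3,-63*np.tan(a)/1e3,.09]]))[0]-c+.5)*s-.5))
E
python3 -c "
from h import *
expect([220,120],5)
i=cv2.imread('pics/scene3c.png')[200:520,200:520];cv2.imwrite('pics/z3.png',cv2.convertScaleAbs(cv2.resize(i,None,fx=1.8,fy=1.8),alpha=1.8,beta=30))"
```

```text
-0.1 [343. 327.] gate [354. 471.]
-0.05 [326. 319.] gate [348. 468.]
0 [309. 312.] gate [342. 466.]
0.05 [292. 306.] gate [336. 463.]
0.1 [275. 301.] gate [329. 461.]
```

View pics/z3.png

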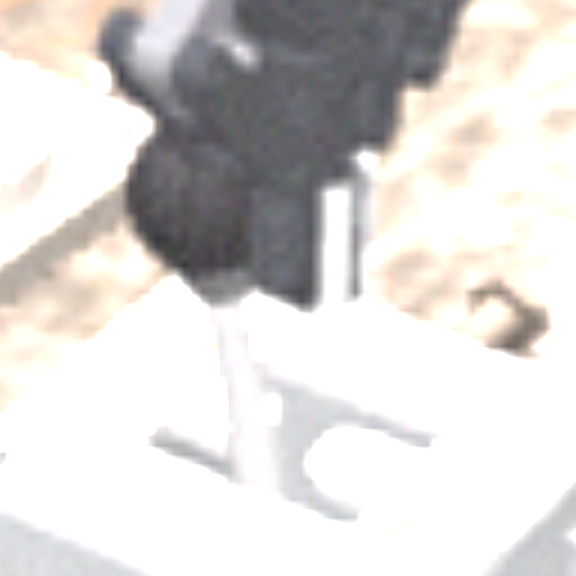

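Request:
play_rows(motion=[[[1,-3.2,0,-0.7,0,0,0],[1,-3.2,-3,-0.7,0,0,0],[1,-3.2,-6.2,-0.7,0,0,0],[1,0,-6.2,-0.7,0,0,0],[1,3,-6.2,-0.7,0,0,0],[1,3,-6.2,-0.7,0,0,0],[1,3,-6.2,-0.7,0,0,0]]])

```text
t: 4.7
tool_pos: [0.5191, -0.0075, 0.1721]
tool_rot: [3.14, 0.061, 0.004]
contact_force: [-0.6, 0.1, -0.7]
opening: 0.0002
```

```bash
python3 -c "
from h import *
rel([0,80,172])
for n,(r,c) in dict(scene=(120,220)).items():
  a=cam(n,'pics/x.png')
  i=cv2.imread('pics/x.png')[r:r+120,c:c+150]; cv2.imwrite(f'pics/{n}4c.png',cv2.resize(i,None,fx=5,fy=5))"
```

```text
t 4.7 tcp local mm [[ -1.  106.6 172.1]] F [-0.6  0.1 -0.7] open 0.0
shift cm [0.09 2.66 0.01] turn [ 0.03 -0.15  0.16] world [ 0.52113344 -0.03401282  0.172     ]
```

View pics/scene4c.png

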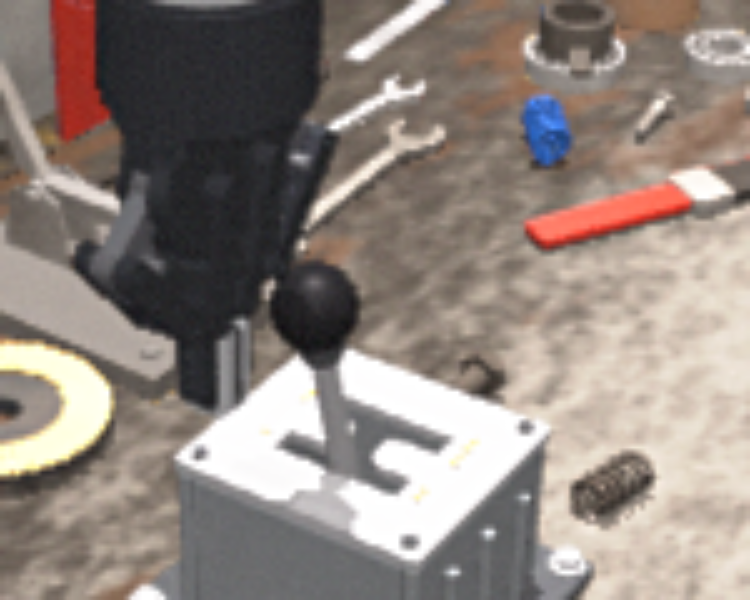

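Request:
play_rows(motion=[[[1,0.1,1.5,0,0,0,0],[1,0.1,2.5,0,0,0,0],[1,0.1,3.2,0,0,0,0],[1,0.1,3.9,0,0,0,0],[1,0.1,4.6,0,0,0,0],[1,0.1,5.3,0,0,0,0],[1,0.1,6,0,0,0,0],[1,0.1,6.5,0,0,0,0],[1,0.1,6.5,0,0,0,0]]])

```text
t: 5.88
tool_pos: [0.5224, -0.073, 0.1719]
tool_rot: [3.14, 0.06, 0.004]
contact_force: [-0.4, 0.9, 0.1]
opening: -0.0004
```

```bash
python3 -c "
from h import *
rel([0,-11,172]);expect([220,120],5,a=-.06,fs=[-.02,0,.02])
for n,(r,c) in dict(scene=(120,220)).items():
  a=cam(n,'pics/x.png')
  i=cv2.imread('pics/x.png')[r:r+120,c:c+150]; cv2.imwrite(f'pics/{n}5c.png',cv2.resize(i,None,fx=5,fy=5))"
```

```text
t 5.875 tcp local mm [[-1.000e-01  4.100e+01  1.719e+02]] F [-0.4  0.9  0.1] open -0.0
shift cm [ 0.   5.2 -0. ] turn [ 0.06 -0.14  0.12] world [ 0.52443965 -0.12495274  0.172     ]
-0.02 [365. 263.] gate [363. 450.]
0 [358. 261.] gate [360. 449.]
0.02 [351. 258.] gate [358. 448.]
```

View pics/scene5c.png

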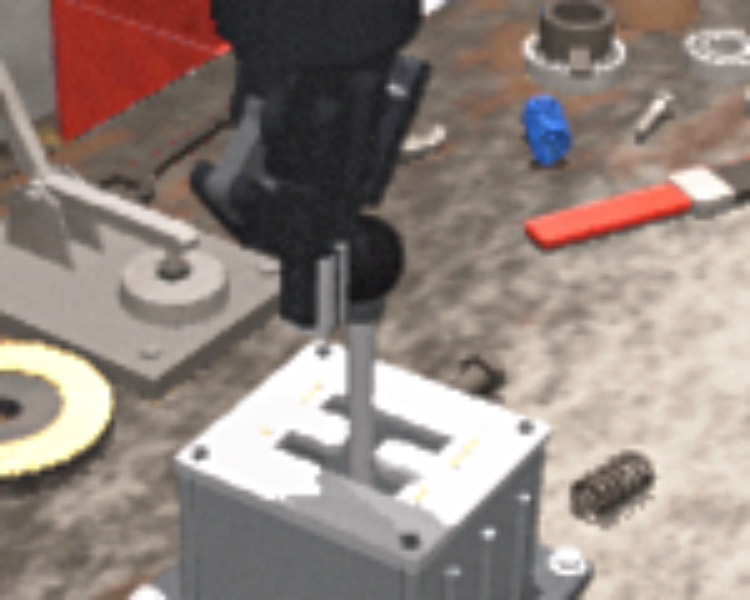

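The knob sits near (359,259) in the crop, about a = -0.06, so it is moving across the channel. I'll keep pushing.

Request:
play_rows(motion=[[[1,0,0.7,0,0,0,0],[1,0,1.4,0,0,0,0],[1,0,2.1,0,0,0,0],[1,0,2.8,0,0,0,0],[1,0,3.4,0,0,0,0],[1,0,4,0,0,0,0],[1,0,4.5,0,0,0,0],[1,0,4.9,0,0,0,0],[1,0,5.1,0,0,0,0],[1,0,5.1,0,0,0,0]]])

```text
t: 7.22
tool_pos: [0.5244, -0.1238, 0.172]
tool_rot: [3.14, 0.061, 0.004]
contact_force: [0.0, 1.1, -0.1]
opening: 0.0002
```

```bash
python3 -c "
from h import *
rel([0,-12,172]);expect([220,120],5,a=.28,fs=[-.02,0,.02]);expect([220,120],5,a=.24,fs=[0])
for n,(r,c) in dict(scene=(120,220)).items():
  a=cam(n,'pics/x.png')
  i=cv2.imread('pics/x.png')[r:r+120,c:c+150]; cv2.imwrite(f'pics/{n}6c.png',cv2.resize(i,None,fx=5,fy=5))"
```

```text
t 7.225 tcp local mm [[  0.   -9.8 172. ]] F [ 0.   1.1 -0.1] open 0.0
shift cm [-0.    0.22  0.  ] turn [ 0.07 -0.14  0.14] world [ 0.52447598 -0.12595208  0.172     ]
-0.02 [436. 219.] gate [391. 425.]
0 [429. 217.] gate [388. 424.]
0.02 [423. 215.] gate [386. 423.]
0 [421. 220.] gate [385. 427.]
```

View pics/scene6c.png

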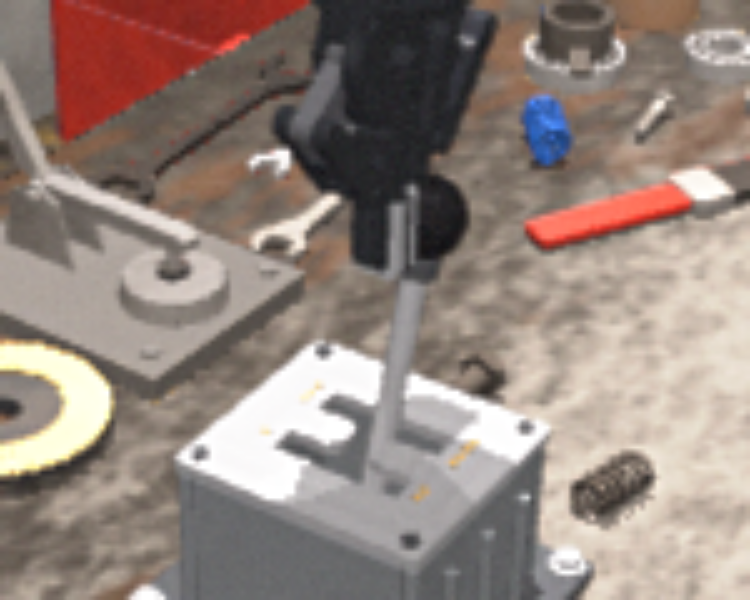

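Request:
play_rows(motion=[[[1,0,0.2,0,0,0,0],[1,0,0.4,0,0,0,0],[1,0,0.4,0,0,0,0]]])

```text
t: 7.75
tool_pos: [0.5246, -0.1276, 0.172]
tool_rot: [3.14, 0.061, 0.004]
contact_force: [-0.6, 0.5, -0.3]
opening: -0.0
```

```bash
python3 -c "
from h import *
rel([0,-12,172])
for n,(r,c) in dict(scene=(120,220)).items():
  a=cam(n,'pics/x.png')
  i=cv2.imread('pics/x.png')[r:r+120,c:c+150]; cv2.imwrite(f'pics/{n}7c.png',cv2.resize(i,None,fx=5,fy=5))"
```

```text
t 7.75 tcp local mm [[  0.  -13.6 172. ]] F [-0.6  0.5 -0.3] open -0.0
shift cm [-0.   -0.16 -0.  ] turn [ 0.05 -0.15  0.15] world [ 0.52447598 -0.12595208  0.172     ]
```

View pics/scene7c.png

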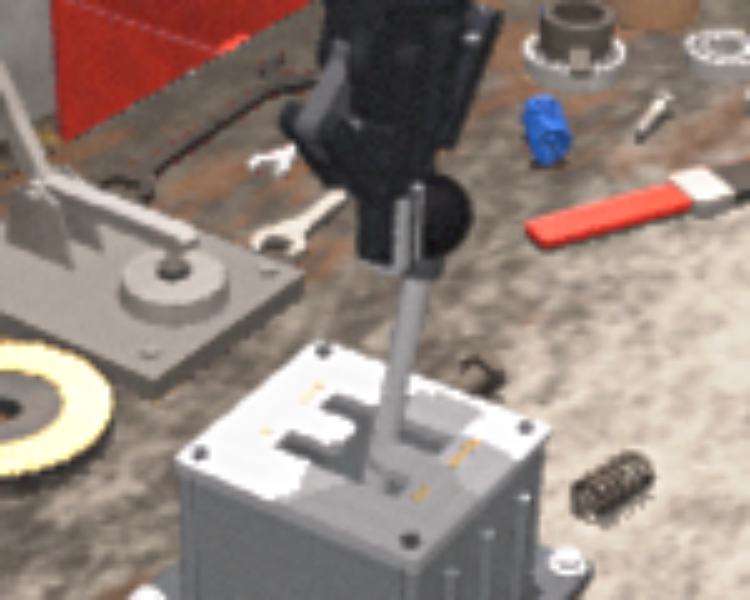

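Request:
play_rows(motion=[[[1,0,0.2,0,0,0,0],[1,0,0.3,0,0,0,0],[1,0,0.3,0,0,0,0]]])

```text
t: 8.18
tool_pos: [0.5245, -0.1298, 0.1717]
tool_rot: [-3.14, -0.061, -0.003]
contact_force: [-0.3, 5.2, -1.0]
opening: -0.0
```

Request:
play_rows(motion=[[[1,0,-2,0,0,0,0],[1,0,-4.5,0,0,0,0],[1,-3,-4.5,0,0,0,0],[1,-6.5,-4.5,0.3,0,0,0],[1,-6.5,0,0.7,0,0,0],[1,-6.5,2.8,0.7,0,0,0],[1,-6.5,2.8,0.7,0,0,0]]])

```text
t: 9.05
tool_pos: [0.4608, -0.1613, 0.165]
tool_rot: [3.141, 0.058, 0.004]
contact_force: [0.2, -0.4, -1.0]
opening: -0.0
```

```bash
python3 -c "
from h import *
rel([-29,-44,165])
for n,(r,c) in dict(scene=(120,220)).items():
  a=cam(n,'pics/x.png')
  i=cv2.imread('pics/x.png')[r:r+120,c:c+150]; cv2.imwrite(f'pics/{n}8c.png',cv2.resize(i,None,fx=5,fy=5))"
```

```text
t 9.05 tcp local mm [[-64.9 -45.  165. ]] F [ 0.2 -0.4 -1. ] open -0.0
shift cm [ 3.59 -0.1   0.01] turn [ 0.03 -0.15  0.03] world [ 0.49665775 -0.15898458  0.165     ]
```

View pics/scene8c.png

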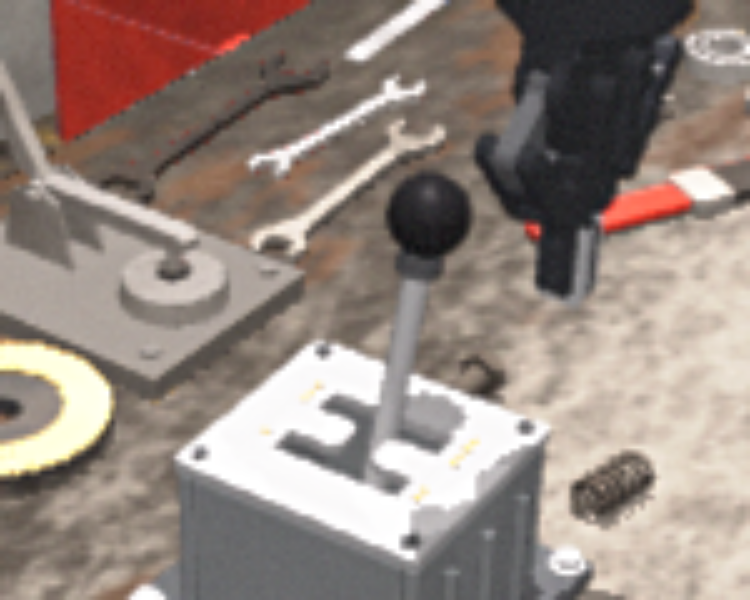

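The lever is fully right at the cross channel: the knob is at (429,216), and I expected (429,217). Next is the push forward.

Request:
play_rows(motion=[[[1,1.0,-0.1,0.2,0,0,0],[1,2.0,-0.1,0.3,0,0,0],[1,2.8,-0.1,0.3,0,0,0],[1,3.5,-0.1,0.3,0,0,0],[1,4.2,-0.1,0.3,0,0,0],[1,4.9,-0.1,0.4,0,0,0],[1,5.6,-0.1,0.5,0,0,0],[1,6.3,-0.1,0.5,0,0,0],[1,7,-0.1,0.5,0,0,0],[1,7.7,-0.1,0.5,0,0,0],[1,8.3,-0.1,0.5,0,0,0],[1,8.7,-0.1,0.5,0,0,0],[1,8.7,-0.1,0.5,0,0,0]]])

```text
t: 10.72
tool_pos: [0.5481, -0.1561, 0.1602]
tool_rot: [-3.141, -0.06, -0.005]
contact_force: [-0.4, 0.4, 0.1]
opening: 0.0001
```

```bash
python3 -c "
from h import *
rel([26,-44,160]);expect([200,100],4,a=.28,fs=[.25,.3,.35])
for n,(r,c) in dict(scene=(100,200)).items():
  a=cam(n,'pics/x.png')
  i=cv2.imread('pics/x.png')[r:r+150,c:c+180]; cv2.imwrite(f'pics/{n}9c.png',cv2.resize(i,None,fx=4,fy=4))"
```

```text
t 10.725 tcp local mm [[ 22.5 -43.  160.2]] F [-0.4  0.4  0.1] open 0.0
shift cm [0.35 0.1  0.02] turn [-0.01 -0.17  0.1 ] world [ 0.55162144 -0.15698632  0.16      ]
0.25 [358. 241.] gate [366. 409.]
0.3 [345. 240.] gate [360. 407.]
0.35 [333. 241.] gate [355. 405.]
```

View pics/scene9c.png

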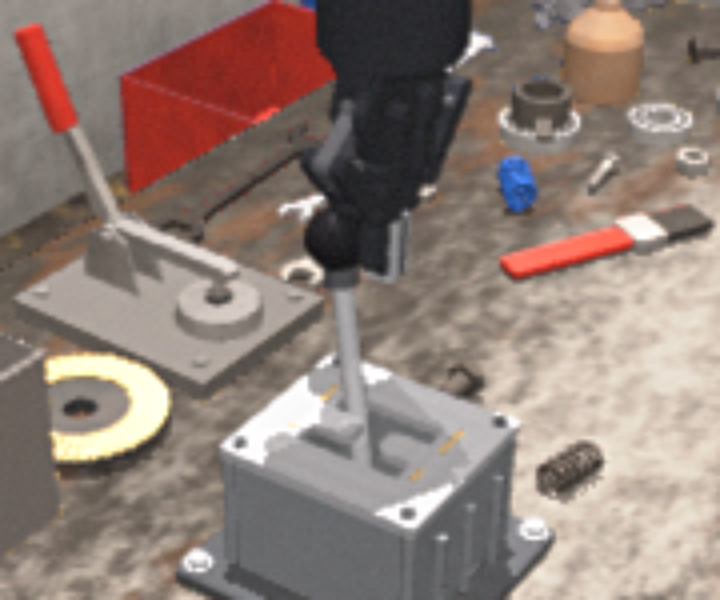

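Request:
play_rows(motion=[[[1,0.2,0,0,0,0,0],[1,0.4,0,0,0,0,0],[1,0.5,0,0,0,0,0],[1,0.5,0,0,0,0,0]]])

```text
t: 11.32
tool_pos: [0.5527, -0.1559, 0.1602]
tool_rot: [-3.141, -0.06, -0.004]
contact_force: [-0.5, 0.4, -0.7]
opening: 0.0
```

Request:
play_rows(motion=[[[1,0.2,0,0,0,0,0],[1,0.3,0,0,0,0,0],[1,0.3,0,0,0,0,0]]])

```text
t: 11.7
tool_pos: [0.5549, -0.1557, 0.1597]
tool_rot: [-3.14, -0.06, 0.0]
contact_force: [-5.7, -0.3, 0.0]
opening: -0.0001
```

```bash
python3 -c "
from h import *
rel([26,-44,160])
for n,(r,c) in dict(scene=(100,200)).items():
  a=cam(n,'pics/x.png')
  i=cv2.imread('pics/x.png')[r:r+150,c:c+180]; cv2.imwrite(f'pics/{n}10c.png',cv2.resize(i,None,fx=4,fy=4))"
```

```text
t 11.7 tcp local mm [[ 29.3 -42.8 159.7]] F [-5.7 -0.3  0. ] open -0.0
shift cm [-0.33  0.12 -0.03] turn [-0.05  0.    0.1 ] world [ 0.55162144 -0.15698632  0.16      ]
```

View pics/scene10c.png

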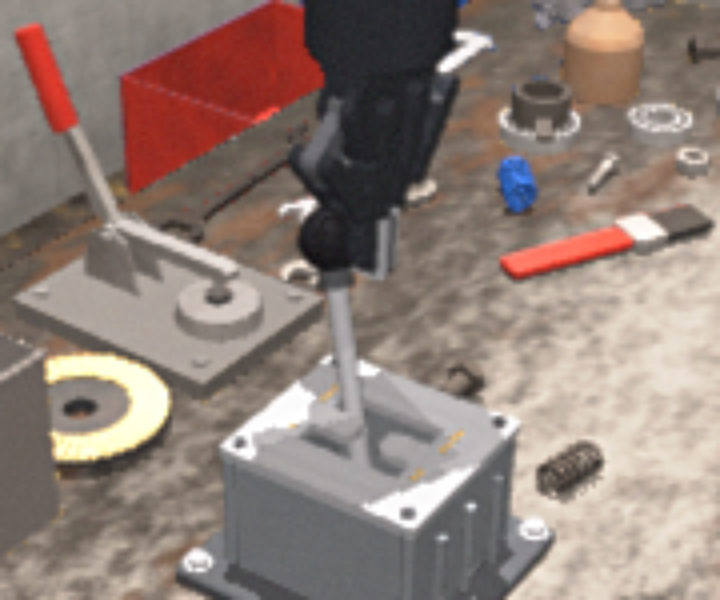

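The wrist now reads 5.7 N, so the lever is at its forward stop. I'll back the hand straight off, then raise it.

Request:
play_rows(motion=[[[1,-1,0,0,0,0,0],[1,-4,0,0,0,0,0],[1,-8,0,0,0,0,0],[1,-11,0,-3,0,0,0],[1,-13,0,-8,0,0,0],[1,-13,3,-13,0,0,0],[1,-13,6,-13,0,0,0],[1,-13,10,-13,0,0,0],[1,-13,14,-13,0,0,0],[1,-13,14,-13,0,0,0]]])

```text
t: 13.0
tool_pos: [0.4302, -0.3026, 0.2897]
tool_rot: [3.141, 0.055, 0.002]
contact_force: [0.1, 0.1, -0.7]
opening: 0.0001
```

```bash
python3 -c "
from h import *
rel([26,-44,160]);expect([200,100],4,a=.28,fs=[.25,.3,.35])
for n,(r,c) in dict(scene=(100,200),top=(170,230)).items():
  a=cam(n,'pics/x.png')
  i=cv2.imread('pics/x.png')[r:r+150,c:c+180]; cv2.imwrite(f'pics/{n}11c.png',cv2.resize(i,None,fx=4,fy=4))
  print(n,np.round((proj(a,tw(TP,knob(.28,.35)))[0]-[c,r]+.5)*4-.5))"
```

```text
t 13.0 tcp local mm [[-100.6 -185.1  289.7]] F [ 0.1  0.1 -0.7] open 0.0
shift cm [ 12.63 -14.13  12.99] turn [ 0.   -0.07 -0.07] world [ 0.55162144 -0.15698632  0.16      ]
0.25 [358. 241.] gate [366. 409.]
0.3 [345. 240.] gate [360. 407.]
0.35 [333. 241.] gate [355. 405.]
scene [333. 241.]
top [452. 100.]
```

View pics/scene11c.png

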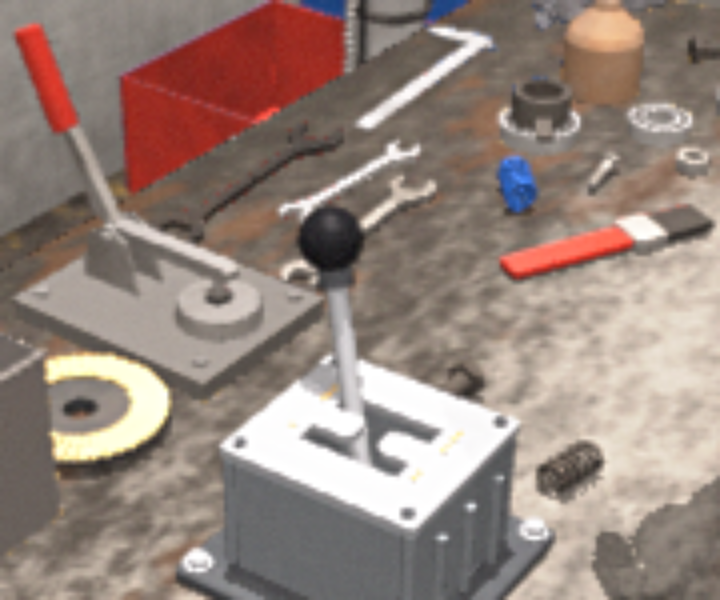

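View pics/top11c.png

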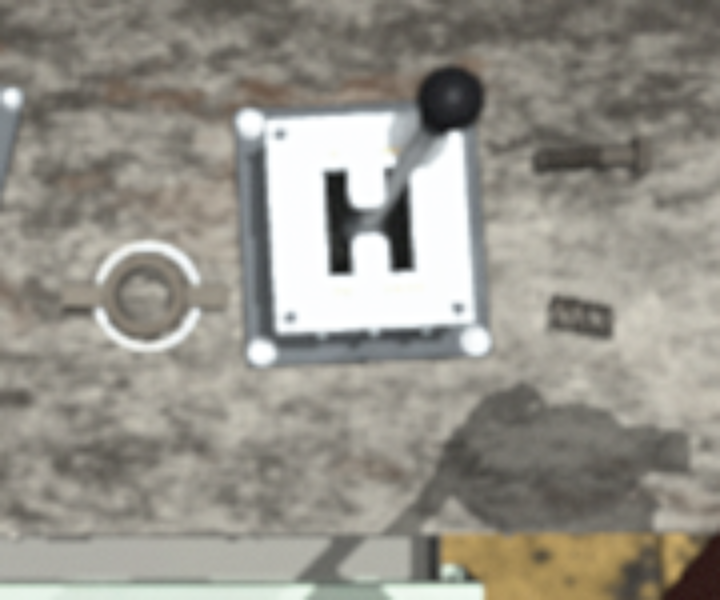

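The knob is at (331,239) in the scene crop and (451,99) in the top crop, against (333,241) and (452,100) predicted for third. The loose parts haven't moved, and the hand is clear with about 0 N on the wrist. I'll hand the job in.

```bash
python3 -c "
from station import ctrl
print(ctrl.finish_job())"
```

```text
the job is handed in; nothing more can be done
None
```

The lever is in third on the larger tower, and I handed the job in at about 13 s of the 61 s allowed; no verdict was reported. I used only the outside of the shut fingers: forward to the cross channel, across to the right stop, then forward to the front stop. The wrist read about 5 N at each stop.

- **Mid-way:** with the hand clear, the knob was within a pixel of where full right at the cross channel should put it.
- **At the end:** in both views the knob was within about 2 pixels (in 4x crops) of full third, `lever_across` 0.28 and `lever_fore` 0.35.
- **Surroundings:** the bearing, bolt and spring look unmoved. The hand is about 0.2 m away with no load on the wrist.

No check failed. The one difference was that both stops came 3–4 mm later than my finger-size estimate, so I crept the last few millimetres until the wrist force rose.

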